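Stop the shaker, lid its tub, reset the stop

ROBOT

A 6-joint arm with a two-finger parallel gripper is mounted at the origin on the work surface. World frame = base frame: x ahead of the robot, y to its left, z up, the work surface at z = 0. Lengths are in m, angles in rad, forces in N, time in s.
With the tool pointing down it reaches from about 0.35 to 0.975 m from the base axis. Payload 4.9 kg.
Tool frame: the origin (TCP) lies on the centre line of the jaws, within the pads' length; the fingertips stand 19 mm ahead of it and the grasp point (between the pads) is the TCP; z points along the fingers, y is the line along which they close (so a half turn about z gives the same grasp; the last joint's range is limited). The gripper opens to 85 mm and grips with 20 to 120 N. Pads are 22 mm wide; open, the fingers measure 114 mm over their backs; the gripper's body (76 mm by 85 mm) begins 54 mm behind the grasp point. The pads swing forward as they close: fully open they stand 13 mm farther back than shut.
Start: joints at [1.064, 0.053, 1.613, -0, 1.476, -0.119], TCP at [0.236, 0.579, 0.25] pointing down, gripper open.
Joint ranges: [-3.01, 3.01], [-1.01, 2.22], [0.06, 2.58], [-1.02, 4.17], [0.09, 2.62], [-3.14, 3.14]. Speed limits (rad/s): [2.57, 2.57, 3.14, 3.14, 3.14, 3.14].

INTERFACE

Orientations are given as a unit quaternion [x, y, z, w].
In Python, from rig import robot gives the robot as it stands. The module is installed in compiled form; this text tells all that it offers.
- The arm moves only by the shell command python3 -m crank 'ROWS' [OPENING] [FORCE]. ROWS is JSON, a list that holds one entry, the list of rows, each a list of 6 numbers: the shift along the tool's x, y, z scaled (see below), then the turn, a rotation vector about the tool's x, y, z scaled (see below). A call has 1 to 8 rows; each row is the pose to reach, as a shift and turn from the pose commanded when the call began, along the tool's axes at that moment; what a row does not reach only later rows make up. The controller multiplies each number of a shift by 0.3 m and each number of a turn by 45 degrees. A row lasts 1/12 s, in which the tool goes at most 41.7 mm and 7.16 degrees, less where a joint would pass 70% of its speed; a pose out of reach is approached as far as the arm can. A call with a number of a shift or a turn outside -1 to 1 is refused whole. A call with a gripper value outside its range is refused whole. OPENING is the opening in per cent of the stroke, from 0 (shut) to 100 (fully open), set as the call begins (- or left out, the last holds). The fingers move at their own pace and stop on an object; FORCE is the grip in N (left out, the last holds). Time passes only in rows, so rows that repeat a pose let the fingers close. It gives the time, the measured TCP pose, the force, the opening and the grip force at its end, in the units of the state.
- robot.sense(): the state, without advancing time (a new reading comes with each control period).
- robot.get_image(name): name is "side" or "top"; returns the picture (384x512x3 uint8, blue, green, red); there is no depth.
- robot.camera_model(name): a dict with "fx", "fy", "cx", "cy" (pixels), "extrinsics" (4x4, takes a point from world to camera coordinates). Camera axes: x right, y up, looking along -z (the intrinsics and any distortion apply to the point x, -y, -z); pixel columns grow to the right and rows downward; lengths in m; the calibration is good to about 2 mm. A picture is of the moment at which its call begins. camera_model takes no time and is no camera call.
- robot.sign_off(): hands the job in; it is judged then, once.
Trained networks look in the newest picture that a camera, given by its name, has taken for a name from the list of things; names that differ only in an ending like _2 or _b are one class to them, and where a whole thing is asked for, a point or a joint stands for the part that bears it (a point fixed in the world has none). Each returns a list of dicts, best first, with "p" (0 to 1); they miss things now and then, are a little off and sometimes report something else, mostly with a low value. They report only what shows in the picture. A call takes as long as a camera call.
- robot.search_frame(target, camera): "position" ([row, column] in pixels, amid what is visible of it).
The state is a dict: "time_s": time; "joints": joint angles; "dq": joint speeds; "joint_torque": joint torques, N m; "tool_pos": TCP position; "eef_rot": TCP orientation; "wrist_force": force on the tool from outside, world axes, zero at the start; "wrist_torque": the same for the moment, N m; "finger_gap": opening from 0.0 (shut) to 1.0 (fully open); "grip_force": force on a finger pad.
Only numpy, scipy, OpenCV 4.12 (cv2) and the standard library are available. Lean on these libraries where they do the work, as an engineer would, in place of code of your own. Each camera call takes 0.05 s, during which the arm holds its last target. There are 200 camera calls.

TASK

Before the bench shaker is run, push its mushroom stop button down until it stays down by itself and let go of it. With the stop down, put the lid that fits on the tub clamped on the shaker, fully down all round, and let go; then turn the mushroom head clockwise (seen from above) until the stop comes back up. Leave the other things where they are.

Things in the scene. Friction and masses are not known exactly. Their poses are not given: they have to be found in the camera images.
- stop (a joint): how far the stop button's head is pushed down, m: 0 = up (running), 0.013 = hard bottom. A spring pushes it up (2 to 4 N on the way down; a brisk touch briefly reads up to 10 N, so push on until it is felt to bottom); pushed to 0.0115 or more, it latches and stays down by itself at about 0.011. It cannot be pulled up while latched.
- stop_turn (a joint): how far the mushroom head is turned clockwise seen from above, rad: 0 = rest, 1.1 = end stop. A weak spring brings it back to 0. Turned to about 0.8 or more, it lets the latched button go, which springs up when the head is released.
- stop_top (a point): centre of the top face of the mushroom head, a 52 mm round red head, 25 mm tall, with straight ribbed sides 17 mm tall (from 5 to 22 mm below this point); goes down and turns with the head. When up it is 54 mm above the box top. Under the head: a 24 mm stem and, up to 12 mm above the box top, a 40 mm collar on a 60 mm flange.
- stop_box: the fixed grey stop station, 120 x 120 x 70 mm, with the mushroom head in the middle of its top; origin at the centre of its underside, z up.
- shaker: the fixed bench shaker, 170 x 170 mm, 70 mm high with its plate, on which a tub is clamped in the middle by four steel lugs (to 62 mm from the axis, 30 mm above the plate); origin at the centre of its underside, z up.
- tub_rim (a point): centre of the open rim of the tub on the shaker; the tub is round, plain white, 100 mm outside diameter, walls 3 mm, 85 mm tall, its rim 155 mm above the bench.
- lid_big: the lid that fits the tub on the shaker: grey, loose, 112 mm in diameter, lying with its skirt down; the skirt goes over the tub's rim (107 mm inside diameter, 12 mm deep). Origin at the centre of the skirt's lower edge, z up; the top plate lies from z = 12 to 16 mm and carries a round grip knob 30 mm in diameter from z = 16 to 46 mm. Fully down, the origin is 12 mm below the rim. About 90 g.
- lid_small: a like lid for the smaller tub, 86 mm in diameter, same height and knob; to be left alone. Origin as for the other lid.
- small_tub: a loose white tub, 76 mm in diameter, 70 mm tall; to be left alone. Origin at the centre of its underside.
- tape_roll: a roll of tape lying flat, 100 mm in diameter, 25 mm high; to be left alone. Origin at the centre of its underside.
- screwdriver: a screwdriver lying on the bench, 190 mm long, along its own x; to be left alone. Origin at its middle.

How it is judged:
By the outcome, as a careful person would: the job done as asked, in the order asked, and still so for the second after the job is handed in, with the robot touching nothing.
It also fails if it takes over 64 s, if anything falls off the work surface, if the arm or the gripper's body presses on something with over 40 N, if the wrist force passes 120 N, or if a joint passes its speed limit or range.

## Working session

There is one attempt and no reset: what is moved stays moved. The work goes in short steps, Python scripts to look and compute and a shell command to move; the robot and the scene stay as the last step left them, time stands still between calls to the robot, and variables do not carry over. Pictures are saved under pics/ and viewed, at most 10 in all, crops included, and the job is handed in when it is done.

```bash
mkdir -p pics; cat > h.py <<'E'
import numpy as np, cv2
from rig import robot
from scipy.spatial.transform import Rotation as R
def ray(cam,px):
    m=robot.camera_model(cam);E=np.array(m["extrinsics"])
    d=np.array([(px[1]-m["cx"])/m["fx"],-(px[0]-m["cy"])/m["fy"],-1.])
    Rm=E[:3,:3];o=-Rm.T@E[:3,3];return o,Rm.T@d
def at(cam,px,z):
    o,d=ray(cam,px);return o+d*(z-o[2])/d[2]
def proj(cam,p):
    m=robot.camera_model(cam);E=np.array(m["extrinsics"]);c=E[:3,:3]@np.array(p)+E[:3,3]
    return [m["cy"]+m["fy"]*(-c[1])/(-c[2]),m["cx"]+m["fx"]*c[0]/(-c[2])]
def delta(p,yawq=None):
    s=robot.sense();r=R.from_quat(s["eef_rot"]);return r.inv().apply(np.array(p)-s["tool_pos"])/0.3
E
python3 - <<'E'
from h import *
np.set_printoptions(precision=4,suppress=True)
s=robot.sense();print(s)
a=[]
for c in("top","side"):
    im=robot.get_image(c);a.append(im);cv2.imwrite(f"pics/{c}0.png",im);m=robot.camera_model(c);print({k:v for k,v in m.items() if k!="extrinsics"},-np.array(m["extrinsics"])[:3,:3].T@np.array(m["extrinsics"])[:3,3])
    for n,z in(("stop_top",.124),("stop_box",.07),("shaker",.07),("tub_rim",.155),("lid_big",.016),("lid_small",.016),("small_tub",.07),("tape_roll",.025),("screwdriver",.02)):
        for r in robot.search_frame(n,c)[:2]: print(c,n,round(r["p"],2),np.round(r["position"]),at(c,r["position"],z))
E
```

```text
{'time_s': 0.0, 'joints': array([ 1.064 ,  0.0534,  1.6143, -0.    ,  1.476 , -0.119 ]), 'dq': array([ 0.0013,  0.0004,  0.0006, -0.0004,  0.    ,  0.0006]), 'joint_torque': array([ -0.0008, -39.3673, -37.0179,  -0.0002,   0.0067,  -0.    ]), 'tool_pos': array([0.2361, 0.5781, 0.249 ]), 'eef_rot': array([ 0.1927,  0.9813, -0.001 , -0.0003]), 'wrist_force': array([-0.4492,  0.8119,  0.1234]), 'wrist_torque': array([ 0.0381, -0.034 , -0.0241]), 'grip_force': 0.0, 'finger_gap': 0.9993524489996686}
{'fx': 465.7248706267723, 'fy': 465.7248706267723, 'cx': 262.7883095487383, 'cy': 191.86667528071655} [0.5103 0.0162 1.2971]
top stop_box 0.58 [254. 389.] [ 0.4706 -0.3299  0.07  ]
top shaker 0.56 [251. 146.] [0.4651 0.3069 0.07  ]
top tub_rim 0.65 [256. 149.] [0.4566 0.2776 0.155 ]
top lid_big 0.69 [257. 284.] [ 0.4555 -0.0577  0.016 ]
top lid_small 0.96 [182. 269.] [ 0.6586 -0.0124  0.016 ]
top small_tub 0.9 [133. 211.] [0.7825 0.1466 0.07  ]
top tape_roll 0.75 [124. 248.] [0.8193 0.048  0.025 ]
top screwdriver 0.79 [139. 360.] [ 0.784  -0.2639  0.02  ]
{'fx': 466.08096562641595, 'fy': 466.08096562641595, 'cx': 255.77004794922755, 'cy': 188.39442897006901} [0.5239 0.9739 0.7571]
side stop_top 0.68 [139. 330.] [ 0.4695 -0.3074  0.124 ]
side stop_box 0.73 [159. 326.] [ 0.4737 -0.2782  0.07  ]
side shaker 0.67 [315. 328.] [0.4604 0.3391 0.07  ]
side tub_rim 0.8 [317. 327.] [0.4705 0.422  0.155 ]
side lid_small 0.72 [222. 257.] [ 0.6454 -0.0015  0.016 ]
side small_tub 0.73 [248. 187.] [0.7793 0.193  0.07  ]
side tape_roll 0.9 [217. 202.] [0.7903 0.014  0.025 ]
side tape_roll 0.71 [315. 328.] [0.4566 0.2974 0.025 ]
side screwdriver 0.76 [168. 226.] [ 0.779  -0.2566  0.02  ]
side screwdriver 0.29 [136. 332.] [ 0.4516 -0.5385  0.02  ]
```

View pics/top0.png

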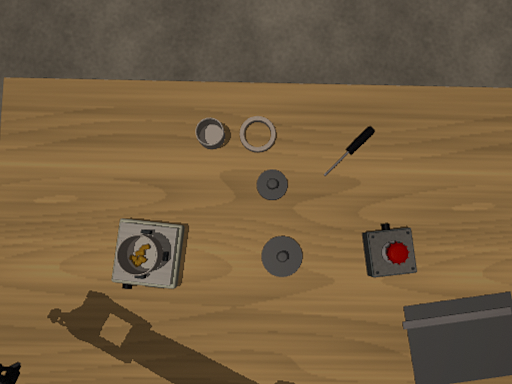

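View pics/side0.png

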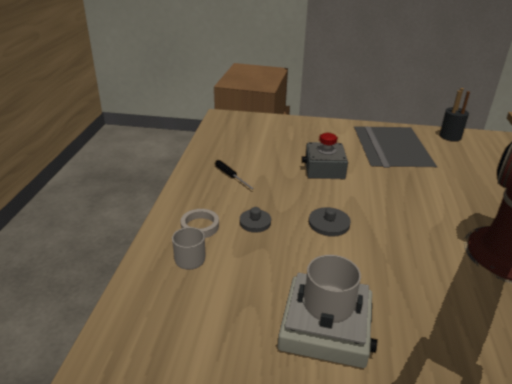

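The top picture shows the stop head at about (252,397), the big lid at (256,282), the tub rim at about (254,141), the small lid at (184,272). The side view confirms it, with the head at (138,328).

```bash
python3 - <<'E'
from h import *
np.set_printoptions(precision=4,suppress=True)
def blob(mask,near):
    n,l,st,c=cv2.connectedComponentsWithStats(mask.astype(np.uint8))
    i=1+np.argmin(np.hypot(c[1:,0]-near[1],c[1:,1]-near[0])+1000*(st[1:,4]<60))
    cn=max(cv2.findContours((l==i).astype(np.uint8),0,1)[0],key=len)
    return st[i],cv2.fitEllipse(cv2.convexHull(cn))
for c,rn,ln in(("top",(252,397),(256,282)),("side",(138,328),(221,330))):
    im=cv2.imread(f"pics/{c}0.png").astype(int);b,g,r=im[...,0],im[...,1],im[...,2]
    s,e=blob((r>90)&(g<60)&(b<60),rn);print(c,"head",s,e,at(c,(e[0][1],e[0][0]),.118))
    sat=im.max(2)-im.min(2)
    s,e=blob((sat<22)&(r<110),ln);print(c,"lid",s,e,at(c,(e[0][1],e[0][0]),.014))
im=cv2.imread("pics/top0.png")
a=cv2.resize(im[210:300,105:195],None,fx=6,fy=6,interpolation=2)
cv2.imwrite("pics/tubzoom.png",a)
E
```

```text
top head [388 243  22  21 328] ((398.2392578125, 252.91067504882812), (21.141218185424805, 21.740297317504883), 78.49824523925781) [ 0.4743 -0.3392  0.118 ]
top lid [ 262  236   40   41 1292] ((281.68035888671875, 255.95474243164062), (40.31840133666992, 40.4583740234375), 49.24813461303711) [ 0.457  -0.0509  0.014 ]
side head [319 133  18   8 105] ((327.4880065917969, 136.7308349609375), (7.608572959899902, 18.347591400146484), 90.64106750488281) [ 0.4758 -0.3332  0.118 ]
side lid [309 208  41  28 928] ((329.1782531738281, 221.28219604492188), (27.851213455200195, 41.91001510620117), 98.09864807128906) [ 0.4568 -0.0399  0.014 ]
```

View pics/tubzoom.png

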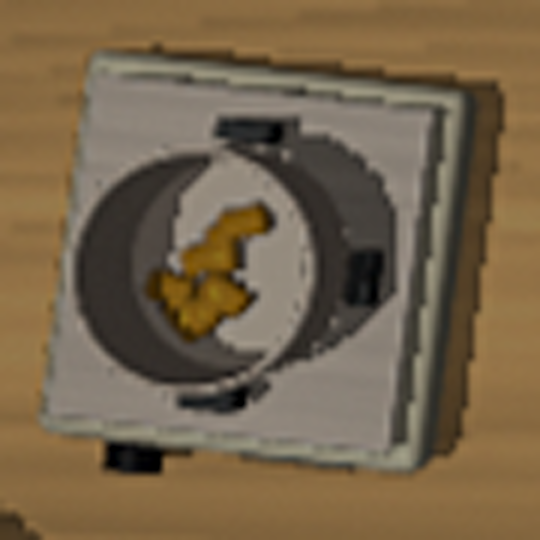

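The zoom shows the tub rim as a near-circle, with its centre at about (row 254.3, col 137.5).

```bash
python3 -c "
from h import *
print(at('top',(254.2,137.4),.155))"
python3 -m crank '[[[-0.86,-0.65,0,0,0,0],[-0.86,-0.65,0,0,0,0],[-0.86,-0.65,0,0,0,0],[-0.86,-0.65,0,0,0,0],[-0.86,-0.65,0,0,0,0],[-0.86,-0.65,0,0,0,0],[-0.86,-0.65,0,0,0,0],[-0.86,-0.65,0,0,0,0]]]' 0 40
python3 -m crank '[[[-0.59,-0.91,0,0,0,0],[-0.59,-0.91,0,0,0,0],[-0.59,-0.91,0,0,0,0],[-0.59,-0.91,0,0,0,0],[-0.59,-0.91,0,0,0,0],[-0.59,-0.91,0,0,0,0],[-0.59,-0.91,0,0,0,0],[-0.59,-0.91,0,0,0,0]]]'
python3 -m crank '[[[-0.44,-0.96,0.16,0,0,0],[-0.44,-0.96,0.16,0,0,0],[-0.44,-0.96,0.16,0,0,0],[-0.44,-0.96,0.16,0,0,0],[-0.44,-0.96,0.16,0,0,0],[-0.44,-0.96,0.16,0,0,0],[-0.44,-0.96,0.16,0,0,0],[-0.44,-0.96,0.16,0,0,0]]]'
python3 - <<'E'
from h import *
s=robot.sense();print(s["joints"],s["finger_gap"],s["wrist_force"],delta((.474,-.339,.16)))
im=robot.get_image("top");cv2.imwrite("pics/a.png",cv2.resize(im[200:300,320:450],None,fx=5,fy=5,interpolation=2))
print(proj("top",(.474,-.339,.124)))
E
```

```text
[0.460641   0.30653764 0.155     ]
time_s: 1.67
tool_pos: [0.4025, 0.298, 0.2506]
eef_rot: [0.193, 0.981, -0.0, 0.001]
wrist_force: [0.7, 0.4, 0.2]
finger_gap: -0.0
grip_force: 0.0
time_s: 2.33
tool_pos: [0.4621, -0.0219, 0.2507]
eef_rot: [0.193, 0.981, -0.0, 0.001]
wrist_force: [0.0, 0.7, 0.1]
finger_gap: -0.0
grip_force: 0.0
time_s: 3.0
tool_pos: [0.4747, -0.339, 0.2017]
eef_rot: [0.194, 0.981, -0.0, -0.0]
wrist_force: [0.2, 0.2, -0.6]
finger_gap: -0.001
grip_force: 0.0
[-7.47419369e-01 -1.12153192e-02  1.75996176e+00 -6.52760232e-04
  1.39259774e+00 -1.92821465e+00] -0.0010339235439786381 [ 0.17917369  0.2058377  -0.6104791 ] [ 0.00218416 -0.00076102  0.13908253]
[np.float64(253.1204478606838), np.float64(398.86767140696)]
```

```bash

python3 -m crank '[[[0,0,0.1,0,0,0],[0,0,0.18,0,0,0],[0,0,0.18,0,0,0]]]'
python3 -m crank '[[[0,0,0.006,0,0,0],[0,0,0.012,0,0,0],[0,0,0.018,0,0,0],[0,0,0.024,0,0,0],[0,0,0.03,0,0,0],[0,0,0.03,0,0,0]]]'
python3 -m crank '[[[0,0,0.005,0,0,0],[0,0,0.01,0,0,0],[0,0,0.015,0,0,0],[0,0,0.015,0,0,0]]]'
```

```text
time_s: 3.3
tool_pos: [0.4729, -0.3341, 0.1428]
eef_rot: [0.193, 0.981, 0.002, -0.004]
wrist_force: [0.1, -0.1, 0.4]
finger_gap: -0.001
grip_force: 0.8
time_s: 3.8
tool_pos: [0.4762, -0.3362, 0.1411]
eef_rot: [0.193, 0.981, -0.001, 0.001]
wrist_force: [0.6, 0.1, 4.7]
finger_gap: -0.0
grip_force: 2.1
time_s: 4.13
tool_pos: [0.4759, -0.336, 0.1354]
eef_rot: [0.193, 0.981, -0.0, 0.001]
wrist_force: [1.4, -0.4, 3.7]
finger_gap: 0.001
grip_force: 1.5
```

```bash

python3 -m crank '[[[0,0,0.005,0,0,0],[0,0,0.01,0,0,0],[0,0,0.013,0,0,0],[0,0,0.013,0,0,0]]]'
```

```text
time_s: 4.47
tool_pos: [0.4754, -0.3358, 0.1307]
eef_rot: [0.193, 0.981, -0.0, 0.0]
wrist_force: [1.9, -0.6, 3.6]
finger_gap: -0.0
grip_force: 1.6
```

```bash

python3 -m crank '[[[0,0,0.004,0,0,0],[0,0,0.008,0,0,0],[0,0,0.008,0,0,0]]]'
```

```text
time_s: 4.72
tool_pos: [0.4757, -0.336, 0.1297]
eef_rot: [0.193, 0.981, -0.0, 0.0]
wrist_force: [0.6, -0.1, 8.0]
finger_gap: 0.0
grip_force: 3.9
```

```bash

python3 -m crank '[[[0,0,0.005,0,0,0],[0,0,0.01,0,0,0],[0,0,0.01,0,0,0]]]'
```

```text
time_s: 4.97
tool_pos: [0.4762, -0.3364, 0.1294]
eef_rot: [0.193, 0.981, -0.001, 0.001]
wrist_force: [-3.0, 4.4, 18.2]
finger_gap: 0.0
grip_force: 9.6
```

```bash

python3 -m crank '[[[0,0,0.008,0,0,0],[0,0,0.016,0,0,0],[0,0,0.016,0,0,0]]]'
```

```text
time_s: 5.22
tool_pos: [0.477, -0.3371, 0.1291]
eef_rot: [0.193, 0.981, -0.001, 0.001]
wrist_force: [-10.4, 9.3, 37.1]
finger_gap: 0.001
grip_force: 18.6
```

```bash

python3 -m crank '[[[0,0,-0.05,0,0,0],[0,0,-0.15,0,0,0],[0,0,-0.27,0,0,0],[0,0,-0.27,0,0,0]]]'
python3 -m crank '[[[0.42,0.86,0,0,0,0],[0.42,0.86,0,0,0,0],[0.42,0.86,0,0,0,0],[0.42,0.86,0,0,0,0],[0.42,0.86,0,0,0,0],[0.42,0.86,0,0,0,0],[0.42,0.86,0,0,0,0],[0.42,0.86,0,0,0,0]]]' 65 40
python3 - <<'E'
from h import *
s=robot.sense();print(s["joints"],delta((.457,-.0505,.1)))
im=robot.get_image("side");t=robot.get_image("top");o=cv2.imread("pics/side0.png")
f=lambda a:cv2.resize(a,(390,270),interpolation=2)
cv2.imwrite("pics/b.png",np.vstack([np.hstack([f(o[120:210,275:405]),f(im[120:210,275:405])]),np.hstack([f(t[205:295,335:465]),f(t[205:295,220:350])])]))
print(proj("side",(.475,-.337,.124)),proj("side",(.475,-.337,.113)))
E
```

```text
time_s: 5.55
tool_pos: [0.4773, -0.3376, 0.2087]
eef_rot: [0.193, 0.981, -0.003, 0.004]
wrist_force: [1.8, -0.7, 1.2]
finger_gap: 0.002
grip_force: 0.0
time_s: 6.22
tool_pos: [0.4544, -0.0439, 0.2001]
eef_rot: [0.19, 0.982, 0.001, -0.002]
wrist_force: [-0.6, -1.2, 0.1]
finger_gap: 0.655
grip_force: 0.0
[-0.26071953 -0.33197544  2.04394317  0.0020631   1.43355338 -1.45041863] [-0.01756914 -0.01776982  0.33343136]
[np.float64(134.43912483303316), np.float64(327.9755221247699)] [np.float64(137.66082467237783), np.float64(327.6048486817986)]
```

View pics/b.png

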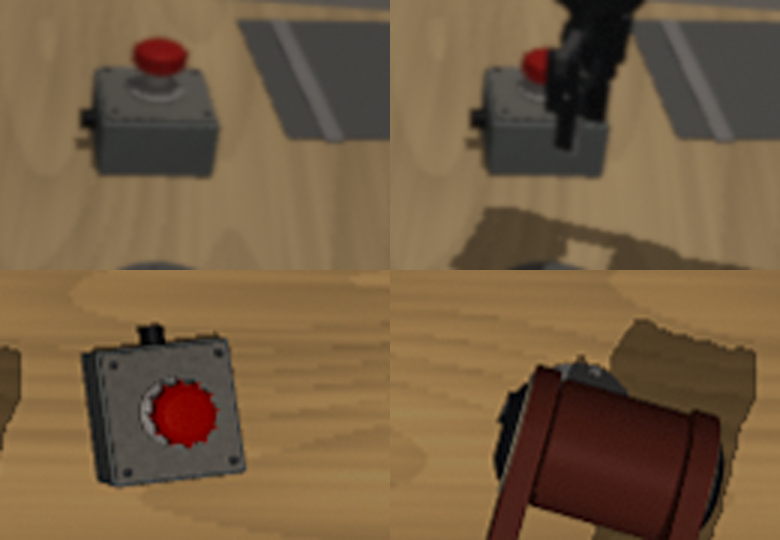

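The stop is latched: in the side crop the head's top has dropped about 3 px, and the collar is nearly hidden.

```bash

python3 -m crank '[[[-0.018,-0.018,0.14,0,0,0],[-0.018,-0.018,0.28,0,0,0],[-0.018,-0.018,0.4,0,0,0],[-0.018,-0.018,0.4,0,0,0],[-0.018,-0.018,0.4,0,0,0]]]'
python3 - <<'E'
from h import *
s=robot.sense();print(s["tool_pos"],delta((.457,-.0505,.041)))
im=robot.get_image("side");print(proj("side",(.457,-.0505,.046)))
cv2.imwrite("pics/c.png",cv2.resize(im[150:260,270:400],(780,600)[:2],interpolation=2))
E
```

```text
time_s: 6.73
tool_pos: [0.4571, -0.0568, 0.0794]
eef_rot: [0.194, 0.981, 0.0, -0.003]
wrist_force: [0.5, -0.3, 1.1]
finger_gap: 0.652
grip_force: 0.0
[ 0.45705093 -0.05682354  0.07937074] [0.0072984  0.01957254 0.12793367]
[np.float64(209.18844123214737), np.float64(330.40418850988146)]
```

View pics/c.png

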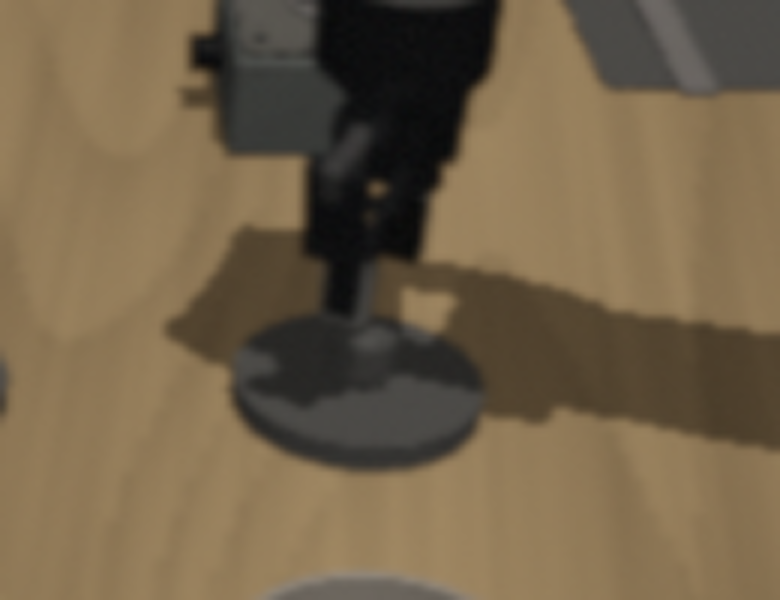

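```bash

python3 -m crank '[[[0.007,0.022,0.01,0,0,0],[0.007,0.022,0.04,0,0,0],[0.007,0.022,0.07,0,0,0],[0.007,0.022,0.1,0,0,0],[0.007,0.022,0.125,0,0,0],[0.007,0.022,0.125,0,0,0],[0.007,0.022,0.125,0,0,0]]]'
python3 -c "
from h import *
s=robot.sense();print(s['tool_pos'],s['wrist_force'],delta((.457,-.0495,.041)))"
```

```text
time_s: 7.37
tool_pos: [0.4591, -0.0492, 0.0433]
eef_rot: [0.193, 0.981, 0.0, -0.001]
wrist_force: [-0.3, 0.6, -0.6]
finger_gap: 0.651
grip_force: 0.0
[ 0.45912793 -0.04916957  0.04333992] [-0.27887469  0.62711949 -0.63410528] [ 0.00613572 -0.00369975  0.00781192]
```

```bash

python3 -m crank '[[[0.006,0,0,0,0,0],[0.006,0,0,0,0,0],[0.006,0,0,0,0,0],[0.006,0,0,0,0,0],[0.006,0,0,0,0,0],[0.006,0,0,0,0,0],[0.006,0,0,0,0,0],[0.006,0,0,0,0,0]]]' 0 50
python3 -m crank '[[[0,0,-0.05,0,0,0],[0,0,-0.15,0,0,0],[0,0,-0.3,0,0,0],[0,0,-0.45,0,0,0],[0,0,-0.58,0,0,0],[0,0,-0.58,0,0,0]]]'
python3 -c "
from h import *
s=robot.sense();print(s['joints'],s['wrist_force'],delta((.4606,.3065,.22)))"
```

```text
time_s: 8.03
tool_pos: [0.4586, -0.0488, 0.0449]
eef_rot: [0.193, 0.981, -0.0, 0.001]
wrist_force: [-1.0, 0.4, 4.9]
finger_gap: 0.322
grip_force: 49.9
time_s: 8.53
tool_pos: [0.4617, -0.0497, 0.2269]
eef_rot: [0.193, 0.981, -0.001, 0.007]
wrist_force: [1.6, -0.4, -0.2]
finger_gap: 0.321
grip_force: 49.7
[-2.67540305e-01 -3.43425040e-01  2.00756179e+00 -1.11386949e-04
  1.46325647e+00 -1.45058544e+00] [ 1.55315947 -0.40444468 -0.23441558] [0.45271358 1.09760023 0.01835677]
```

```bash

python3 -m crank '[[[0.34,0.83,-0.04,0,0,0],[0.34,0.83,-0.04,0,0,0],[0.34,0.83,-0.04,0,0,0],[0.34,0.83,-0.04,0,0,0],[0.34,0.83,-0.04,0,0,0],[0.34,0.83,-0.04,0,0,0],[0.34,0.83,-0.04,0,0,0],[0.34,0.83,-0.04,0,0,0]]]'
python3 -m crank '[[[0.11,0.27,0,0,0,0],[0.11,0.27,0,0,0,0],[0.11,0.27,0,0,0,0],[0.11,0.27,0,0,0,0],[0.11,0.27,0,0,0,0],[0.11,0.27,0,0,0,0]]]'
python3 - <<'E'
from h import *
s=robot.sense();print(s["tool_pos"],s["eef_rot"],s["wrist_force"],s["finger_gap"],delta((.4606,.3065,.22)))
im=robot.get_image("side");t=robot.get_image("top")
cv2.imwrite("pics/side1.png",im);cv2.imwrite("pics/top1.png",t)
cv2.imwrite("pics/d.png",np.hstack([cv2.resize(im[230:350,270:390],(400,400),interpolation=2),cv2.resize(t[200:300,90:190],(400,400),interpolation=2)]))
E
```

```text
time_s: 9.2
tool_pos: [0.4569, 0.2238, 0.2292]
eef_rot: [0.19, 0.982, 0.0, -0.001]
wrist_force: [-0.3, -1.1, -1.2]
finger_gap: 0.325
grip_force: 49.9
time_s: 9.7
tool_pos: [0.4579, 0.3065, 0.2295]
eef_rot: [0.193, 0.981, -0.001, -0.0]
wrist_force: [0.2, -0.0, -0.7]
finger_gap: 0.325
grip_force: 50.2
[0.45792956 0.30646984 0.22948642] [ 1.93363101e-01  9.81127020e-01 -6.21136736e-04 -3.09658857e-04] [ 0.23217592 -0.02251626 -0.74968328] 0.32518900945248697 [-0.0082093   0.00351281  0.03161372]
```

View pics/d.png

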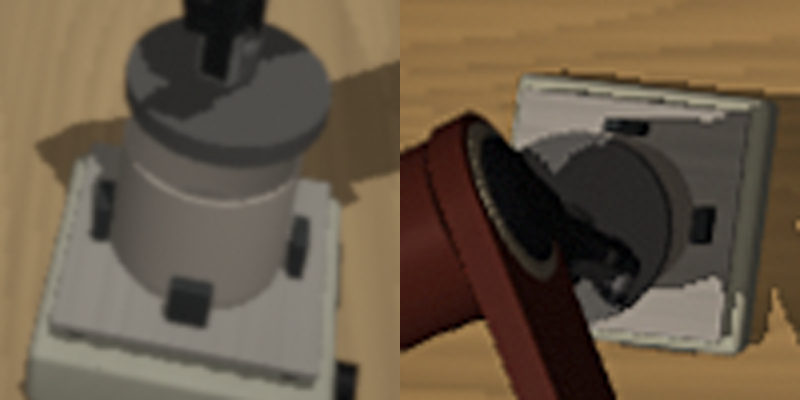

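The side crop shows the lid hanging level above the rim. The top crop is mostly occluded by the arm. I'll check both with projected overlays.

```bash
python3 - <<'E'
from h import *
th=np.linspace(0,2*np.pi,120)
def circ(c,x,y,z,r): return np.array([proj(c,(x+r*np.cos(t),y+r*np.sin(t),z))[::-1] for t in th])
def tile(im,c,r0,c0,n,cs):
    k=400/n;a=cv2.resize(im[r0:r0+n,c0:c0+n],(400,400),interpolation=2)
    for (x,y,z,r,col) in cs: cv2.polylines(a,[np.int32(((circ(c,x,y,z,r)-[c0,r0]+.5)*k)*8)],True,col,1,cv2.LINE_AA,3)
    return a
L=(.4579,.3065);T=(.4606,.3065)
rim=[(*T,.155,.05,(0,255,0)),(*T,.07,.05,(0,255,255))]
lid=[(*L,.185,.056,(0,255,0)),(*L,.201,.056,(0,0,255))]
s0,s1,t0,t1=[cv2.imread(f"pics/{n}.png") for n in("side0","side1","top0","top1")]
cv2.imwrite("pics/e.png",cv2.resize(np.vstack([np.hstack([tile(s0,"side",240,280,100,rim),tile(s1,"side",220,285,100,lid)]),np.hstack([tile(t0,"top",210,95,90,rim),tile(t1,"top",210,95,90,lid)])])[:,:],(600,600),interpolation=3))
E
```

```text
(no output)
```

View pics/e.png

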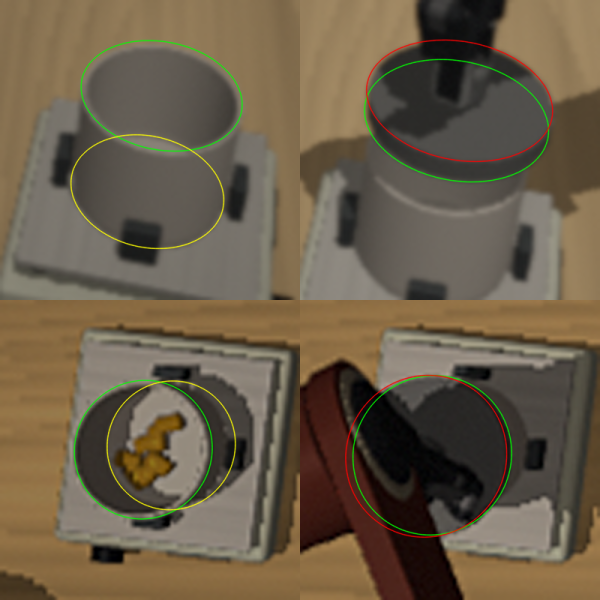

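Both overlays match: the rim is at (0.4606, 0.3065) and the lid is centred on the TCP. Lowering with force checks.

```bash

python3 -m crank '[[[-0.008,0.003,0.02,0,0,0],[-0.008,0.003,0.04,0,0,0],[-0.008,0.003,0.06,0,0,0],[-0.008,0.003,0.08,0,0,0],[-0.008,0.003,0.08,0,0,0],[-0.008,0.003,0.08,0,0,0]]]'
python3 -m crank '[[[0,0,0.01,0,0,0],[0,0,0.02,0,0,0],[0,0,0.03,0,0,0],[0,0,0.035,0,0,0],[0,0,0.035,0,0,0]]]'
```

```text
time_s: 10.3
tool_pos: [0.46, 0.3076, 0.2052]
eef_rot: [0.193, 0.981, -0.001, -0.001]
wrist_force: [0.8, -0.1, -1.0]
finger_gap: 0.322
grip_force: 50.2
time_s: 10.72
tool_pos: [0.4602, 0.3077, 0.1951]
eef_rot: [0.193, 0.981, -0.0, -0.0]
wrist_force: [-0.2, -0.1, -0.7]
finger_gap: 0.321
grip_force: 50.2
```

```bash

python3 -m crank '[[[0,0,0.008,0,0,0],[0,0,0.016,0,0,0],[0,0,0.022,0,0,0],[0,0,0.022,0,0,0]]]'
```

```text
time_s: 11.05
tool_pos: [0.4602, 0.3077, 0.1885]
eef_rot: [0.193, 0.981, -0.0, -0.0]
wrist_force: [-0.6, -0.6, -1.2]
finger_gap: 0.324
grip_force: 50.2
```

```bash

python3 -m crank '[[[0,0,0.004,0,0,0],[0,0,0.008,0,0,0],[0,0,0.008,0,0,0]]]'
```

```text
time_s: 11.3
tool_pos: [0.4606, 0.3079, 0.1879]
eef_rot: [0.193, 0.981, 0.0, 0.0]
wrist_force: [-3.1, -1.0, 4.6]
finger_gap: 0.321
grip_force: 50.7
```

```bash

python3 -m crank '[[[0,0,0.004,0,0,0],[0,0,0.004,0,0,0]]]'
python3 -m crank '[[[0,0,0,0,0,0],[0,0,0,0,0,0],[0,0,0,0,0,0],[0,0,0,0,0,0],[0,0,-0.03,0,0,0],[0,0,-0.08,0,0,0],[0,0,-0.2,0,0,0],[0,0,-0.2,0,0,0]]]' 65
python3 -c "
from h import *
s=robot.sense();print(s['tool_pos'],delta((.475,-.338,.24)))"
```

```text
time_s: 11.47
tool_pos: [0.4607, 0.3079, 0.1878]
eef_rot: [0.193, 0.981, 0.0, 0.0]
wrist_force: [-5.2, -2.4, 8.7]
finger_gap: 0.323
grip_force: 51.3
time_s: 12.13
tool_pos: [0.4632, 0.3092, 0.2533]
eef_rot: [0.193, 0.981, 0.003, 0.004]
wrist_force: [1.3, -0.1, 2.4]
finger_gap: 0.647
grip_force: 0.0
[0.46324795 0.30916971 0.25325941] [-0.85167408 -1.98258457  0.03390012]
```

```bash

python3 -m crank '[[[-0.42,-0.98,0,0,0,0],[-0.42,-0.98,0,0,0,0],[-0.42,-0.98,0,0,0,0],[-0.42,-0.98,0,0,0,0],[-0.42,-0.98,0,0,0,0],[-0.42,-0.98,0,0,0,0],[-0.42,-0.98,0,0,0,0],[-0.42,-0.98,0,0,0,0]]]' 100
python3 -m crank '[[[-0.43,-0.99,0.1,0,0,0],[-0.43,-0.99,0.1,0,0,0],[-0.43,-0.99,0.1,0,0,0],[-0.43,-0.99,0.1,0,0,0],[-0.43,-0.99,0.1,0,0,0],[-0.43,-0.99,0.1,0,0,0],[-0.43,-0.99,0.1,0,0,0],[-0.43,-0.99,0.1,0,0,0],[-0.43,-0.99,0.1,0,0,0]]]'
python3 - <<'E'
from h import *
im=robot.get_image("side");t=robot.get_image("top");s=robot.sense();print(s["tool_pos"],s["joints"],delta((.475,-.338,.103)))
cv2.imwrite("pics/top2.png",t);cv2.imwrite("pics/side2.png",im)
th=np.linspace(0,2*np.pi,120)
def circ(c,x,y,z,r): return np.array([proj(c,(x+r*np.cos(t),y+r*np.sin(t),z))[::-1] for t in th])
def tile(im,c,r0,c0,n,cs):
    k=390/n;a=cv2.resize(im[r0:r0+n,c0:c0+n],(390,390),interpolation=2)
    for (x,y,z,r,col) in cs: cv2.polylines(a,[np.int32(((circ(c,x,y,z,r)-[c0,r0]+.5)*k)*8)],True,col,1,cv2.LINE_AA,3)
    return a
H=(.475,-.338,.108,.026,(0,255,0));Z=cv2.imread("pics/top0.png")
a=np.vstack([np.hstack([tile(im,"side",90,290,90,[H]),tile(im,"side",230,285,100,[(.4606,.3065,.143,.056,(0,255,0)),(.4606,.3065,.159,.056,(0,0,255))])]),np.hstack([tile(Z,"top",220,365,60,[(.475,-.338,.119,.026,(0,255,0))]),tile(t,"top",200,95,90,[(.4606,.3065,.159,.056,(0,0,255))])])])
cv2.imwrite("pics/f.png",cv2.resize(a,(600,600),interpolation=3))
E
```

```text
time_s: 12.8
tool_pos: [0.4659, -0.0151, 0.2466]
eef_rot: [0.194, 0.981, -0.0, 0.001]
wrist_force: [1.1, 0.2, -0.2]
finger_gap: 0.999
grip_force: 0.0
[ 0.46618604 -0.01559272  0.24643867] [-1.92595090e-01 -3.41533123e-01  1.97354698e+00 -1.05129685e-03
  1.50779937e+00 -1.36955028e+00] [-0.43853129 -0.98084707  0.47964607]invalid input at $[0]: expected 1 to 8 rows
```

View pics/f.png

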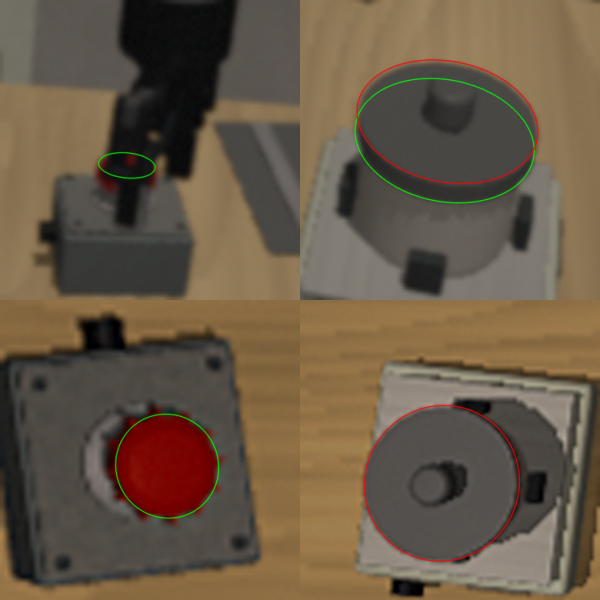

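The lid sits level, its projected seated circles matching in both views, and the head estimate matches in the top view. The second move was refused for having 9 rows, so I'm sending it again.

```bash

python3 -m crank '[[[-0.44,-0.98,0.1,0,0,0],[-0.44,-0.98,0.1,0,0,0],[-0.44,-0.98,0.1,0,0,0],[-0.44,-0.98,0.1,0,0,0],[-0.44,-0.98,0.1,0,0,0],[-0.44,-0.98,0.1,0,0,0],[-0.44,-0.98,0.1,0,0,0],[-0.44,-0.98,0.1,0,0,0]]]'
python3 -m crank '[[[0,0,0.1,0,0,0],[0,0,0.15,0,0,0],[0,0,0.15,0,0,0],[0,0,0.15,0,0,0]]]'
python3 - <<'E'
from h import *
s=robot.sense();print(s["tool_pos"],s["joints"],delta((.4745,-.338,.103)))
E
```

```text
time_s: 13.57
tool_pos: [0.4773, -0.3365, 0.2157]
eef_rot: [0.193, 0.981, -0.0, 0.0]
wrist_force: [1.2, 0.1, 0.6]
finger_gap: 1.001
grip_force: 0.0
time_s: 13.9
tool_pos: [0.477, -0.3332, 0.1698]
eef_rot: [0.192, 0.981, 0.001, -0.001]
wrist_force: [-0.5, 0.4, 0.3]
finger_gap: 1.0
grip_force: 0.0
[ 0.47702278 -0.33320511  0.16983582] [-7.37713955e-01  1.49025245e-02  1.78903209e+00  2.76393143e-04
  1.33969449e+00 -1.92146644e+00] [ 0.00134778 -0.01818702  0.22277166]
```

```bash

python3 -m crank '[[[0.003,-0.013,0.05,0,0,0],[0.003,-0.013,0.11,0,0,0],[0.003,-0.013,0.17,0,0,0],[0.003,-0.013,0.232,0,0,0],[0.003,-0.013,0.232,0,0,0],[0.003,-0.013,0.232,0,0,0]]]'
python3 - <<'E'
from h import *
s=robot.sense();print(s["wrist_force"],delta((.4745,-.338,.1)))
E
```

```text
time_s: 14.4
tool_pos: [0.4752, -0.3369, 0.1018]
eef_rot: [0.192, 0.981, -0.0, 0.0]
wrist_force: [0.3, 0.4, 0.5]
finger_gap: 0.998
grip_force: 0.0
[0.34391346 0.4240702  0.47628492] [ 0.00090231 -0.00438098  0.00615295]
```

```bash

python3 -m crank '[[[0,-0.002,0.004,0,0,0],[0,-0.002,0.004,0,0,0],[0,-0.002,0.004,0,0,0],[0,-0.002,0.004,0,0,0],[0,-0.002,0.004,0,0,0],[0,-0.002,0.004,0,0,0],[0,-0.002,0.004,0,0,0],[0,-0.002,0.004,0,0,0]]]' 0 30
python3 -c "
from h import *
s=robot.sense();print(s['wrist_force'],s['wrist_torque'])"
```

```text
time_s: 15.07
tool_pos: [0.4753, -0.3383, 0.1005]
eef_rot: [0.193, 0.981, -0.0, 0.001]
wrist_force: [2.4, 0.6, 2.9]
finger_gap: 0.589
grip_force: 32.4
[2.44831648 0.55552173 2.94179448] [ 0.05319893 -0.55655273  0.01862438]
```

```bash

python3 -m crank '[[[0,0,0,0,0,0.12],[0,0,0,0,0,0.24],[0,0,0,0,0,0.36],[0,0,0,0,0,0.48],[0,0,0,0,0,0.6],[0,0,0,0,0,0.72],[0,0,0,0,0,0.84],[0,0,0,0,0,0.9]]]'
python3 -m crank '[[[0,0,0,0,0,0.1],[0,0,0,0,0,0.2],[0,0,0,0,0,0.33],[0,0,0,0,0,0.33],[0,0,0,0,0,0.33]]]'
python3 -c "
from h import *
s=robot.sense();print(s['wrist_force'],s['wrist_torque'],s['joints'])"
```

```text
time_s: 15.73
tool_pos: [0.4747, -0.3388, 0.1002]
eef_rot: [0.522, 0.853, -0.001, 0.001]
wrist_force: [2.0, -0.8, 3.4]
finger_gap: 0.588
grip_force: 32.3
time_s: 16.15
tool_pos: [0.4744, -0.3388, 0.1002]
eef_rot: [0.625, 0.78, -0.001, 0.001]
wrist_force: [1.6, -3.1, 3.7]
finger_gap: 0.588
grip_force: 32.4
[ 1.63448915 -3.14581615  3.67461813] [-0.40472642  0.01815495 -0.01838367] [-7.47172715e-01  9.26154466e-02  1.83354274e+00 -1.46139974e-03
  1.21400940e+00 -9.66059925e-01]
```

```bash

python3 -m crank '[[[0,0,0,0,0,0],[0,0,0,0,0,0],[0,0,0,0,0,0],[0,0,0,0,0,0],[0,0,-0.05,0,0,0],[0,0,-0.15,0,0,0],[0,0,-0.28,0,0,0],[0,0,-0.4,0,0,0]]]' 100
python3 -m crank '[[[0,-0.5,0,0,0,0],[0,-0.5,0,0,0,0],[0,-0.5,0,0,0,0],[0,-0.5,0,0,0,0],[0,-0.5,0,0,0,0],[0,-0.5,0,0,0,0]]]'
python3 - <<'E'
from h import *
im=robot.get_image("side");t=robot.get_image("top");o=cv2.imread("pics/side0.png");p=cv2.imread("pics/top0.png");s=robot.sense();print(s["tool_pos"],s["wrist_force"])
f=lambda a:cv2.resize(a,(390,270),interpolation=2)
cv2.imwrite("pics/g.png",np.vstack([np.hstack([f(o[110:200,275:405]),f(im[110:200,275:405])]),np.hstack([f(p[205:295,335:465]),f(t[205:295,335:465])])]))
for c,i in(("side",im),("top",t)):
    i=i.astype(int);m=(i[...,2]>90)&(i[...,1]<60)&(i[...,0]<60);m[:,:300]=0;print(c,cv2.boundingRect(m.astype(np.uint8)))
E
```

```text
time_s: 16.82
tool_pos: [0.4737, -0.3371, 0.2199]
eef_rot: [0.626, 0.78, 0.0, -0.001]
wrist_force: [1.2, -0.3, 0.3]
finger_gap: 1.003
grip_force: 0.0
time_s: 17.32
tool_pos: [0.327, -0.3702, 0.2195]
eef_rot: [0.627, 0.779, 0.0, -0.0]
wrist_force: [1.2, 0.3, -0.5]
finger_gap: 1.001
grip_force: 0.0
[ 0.32830421 -0.37001478  0.21956066] [ 0.44979819 -0.34791242 -0.59903671]
side (320, 133, 17, 8)
top (387, 242, 23, 22)
```

View pics/g.png

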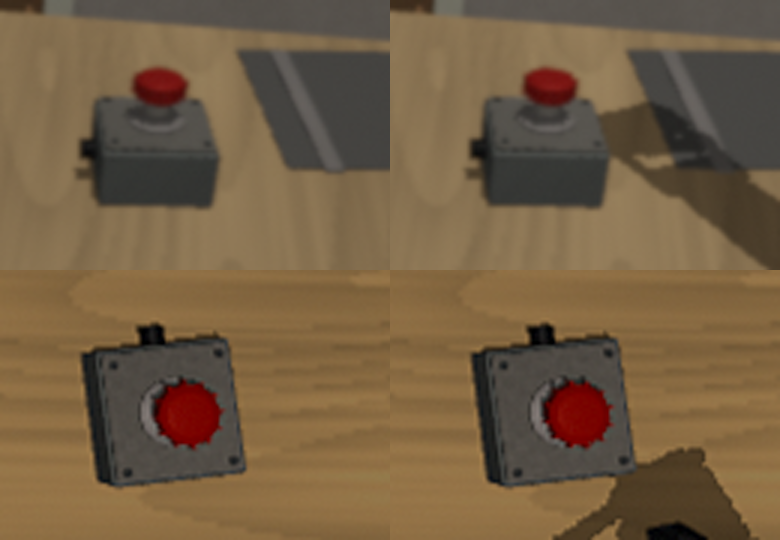

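The stop is back up: the head looks the same as at the start in both views. The lid was seen seated and the robot is clear of everything.

```bash
python3 -c "
from rig import robot
print(robot.sign_off())"
```

```text
the job is handed in; nothing more can be done
None
```

The job is handed in at about 17 s of the 64 s allowed: the stop was pushed until it latched, the big lid was put fully down on the tub and released, and the mushroom head was turned clockwise until the stop came back up, with the other things left alone.

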